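# Restack a nested parts bin under the bench riser

## Task

Under the wooden bench riser an empty parts bin has been dropped nested into another one that holds brass fittings. Take the upper bin out, turn it half a turn and set it gently back on the lower one, so that it stands level on the lower bin's ledges instead of nesting. Leave the lower bin and its fittings where they are, and do not knock the riser or disturb the other things on the bench.

Things in the scene. Friction and masses are not known exactly. Their poses are not given: they have to be found in the camera images.
- upper_bin: empty grey plastic stack-nest bin, 90 mm high, about 0.25 kg, thin drafted walls, base 132 x 100 mm, rim flange 164 x 132 mm, a hand grip at each end (220 mm long overall). Origin: centre of its underside; x lengthwise, z up. It sits nested in lower_bin, the same way round, its underside 36 mm above the lower one's; it must rise 54 mm more to clear the lower rim; side play 2.5 mm.
- lower_bin: identical bin, standing loose on the bench under the riser, three brass nuts in it; same axes. Inside each long wall are two ledges 78 mm above its underside (12 mm under the rim), at x -33 to -3 and 43 to 75 mm. A like bin turned half a turn and centred over it lands on them with its four feet, underside 78 mm above this one's, with 3 mm play in y, 8 mm in x; unturned it drops past them.
- upper_bin_grip_near (a point): point in the upper bin's hand grip at its -x end (98 mm from the bin's centre, 82 mm above its underside), at the start the end towards the robot, which juts out in front of the riser. The grip is a solid block with upright parallel sides, 36 mm wide (bin y), from 77 to 110 mm from the centre, 74 to 90 mm above the underside. Axes as the bin's.
- upper_bin_grip_far (a point): the same point of the like grip at the +x end, under the riser at the start (bin x +98 mm).
- riser: fixed bench riser of sawn lumber: two slats along y, 0.80 m long, underside 240 mm and top 262 mm above the bench, legs at both ends (inner faces at y +-356 mm), open in front and behind. Fan motor and carton on its ends, to 350 mm. Origin on the bench under its middle. The bench in front of it is free for setting a bin down, but for the nut driver at the left.
- riser_edge (a point): middle of the lower front edge of the riser's front slat: 94 mm in front (-x) of the riser's middle, 240 mm above the bench; axes as the riser's (the edge runs along y). It stands just in front of the bins' near rim, so only the near grips jut out, and a hand must come from the front, leaning back about 25 to 50 degrees towards the robot.
- nut1: small brass flare nut, 23 mm across, 22 mm high, standing in the lower bin; origin under its middle.
- nut2: another such nut in the lower bin.
- nut3: another such nut in the lower bin.
- capacitor: bystander: upright aluminium capacitor can, 45 mm across, 78 mm high, under the riser to the left (+y) of the bins; origin at its foot.
- contactor: bystander: black contactor block on a steel plate, 78 x 52 x 53 mm, under the riser to the right of the bins; origin under its middle.
- nut_driver: bystander: nut driver with a black handle, 190 mm long, lying on the bench in front of the riser's left end; origin under its middle.
Mind the look-alikes: they are no part of the job. Leave any purple look-alike of the upper_bin alone.

How it is judged:
On the way:
1. the upper bin is lifted out of the lower one, clear above its rim (z of upper_bin in the frame of lower_bin above 0.09 m), for 0.2 s.
At the end, for the whole second after the job is handed in: The upper bin, half a turn round, rests level (2.3 degrees) and still on the lower bin's ledges: underside 75 to 81 mm above the lower one's, within 14 mm lengthwise and 8 mm sideways of centred; the lower bin is level, within 25 mm of its place, with all three nuts inside (z of upper_bin in the frame of lower_bin between 0.075 and 0.081 m and x of upper_bin in the frame of lower_bin between -0.014 and 0.014 m and y of upper_bin in the frame of lower_bin between -0.008 and 0.008 m and x of upper_bin_grip_near in the frame of lower_bin above 0.08 m and angle between each of upper_bin, lower_bin's own z axis and vertical below 0.04 rad and linear speed of upper_bin below 0.01 m/s and angular speed of upper_bin below 0.06 rad/s and distance of lower_bin from where it was at the start of the episode below 0.025 m and z of each of nut1, nut2, nut3 in the frame of lower_bin below 0.04 m and horizontal distance between each of nut1, nut2, nut3 and lower_bin below 0.075 m); the robot touches nothing.
It fails at once if the capacitor, contactor or nut driver is pushed more than 25 mm (distance of any of capacitor, contactor, nut_driver from where it was at the start of the episode above 0.025 m).
It fails at once if the robot or the bin knocks the riser (over 15 N) (contact force between any of the arm, the fingers, upper_bin and riser above 15 N).
It fails at once if the upper bin is dropped or banged on the lower one (over 40 N, or turned and over 0.2 m/s close above the ledges) (contact force between upper_bin and lower_bin above 40 N or (linear speed of upper_bin above 0.2 m/s and x of upper_bin_grip_near in the frame of lower_bin above 0.05 m and z of upper_bin in the frame of lower_bin below 0.095 m and horizontal distance between upper_bin and lower_bin below 0.04 m)).
It also fails if it takes over 72 s, if anything falls off the work surface, if the arm or the gripper's body presses on something with over 40 N, if the wrist force passes 120 N, or if a joint passes its speed limit or range.

## Robot

A 6-joint arm with a two-finger parallel gripper is mounted at the origin on the work surface. World frame = base frame: x ahead of the robot, y to its left, z up, the work surface at z = 0. Lengths are in m, angles in rad, forces in N, time in s.
With the tool pointing down it reaches from about 0.325 to 0.9 m from the base axis. Payload 6.1 kg.
Tool frame: the origin (TCP) lies midway between the tips of the shut fingers; the grasp point (between the pads) lies 19 mm behind it; x points along the fingers, y is the direction in which the jaws open and shut, and the axes are right-handed (so a half turn about x gives the same grasp; the last joint's range is limited). The gripper opens to 85 mm and grips with 20 to 120 N. Pads are 22 mm wide; open, the fingers measure 114 mm over their backs; the gripper's body (76 mm by 85 mm) begins 54 mm behind the grasp point. The pads swing forward as they close: fully open they stand 13 mm farther back than shut.
Start: joints at [-1.459, 0.22, 1.526, -0, 1.395, -0.126], TCP at [0.147, -0.607, 0.231] pointing down, gripper open.
Joint ranges: [-2.98, 2.98], [-0.91, 2.08], [0.09, 2.57], [-1.24, 4.39], [0.2, 2.65], [-2.68, 2.68]. Speed limits (rad/s): [2.57, 2.57, 3.01, 3.14, 3.14, 3.14].

## Interface

Orientations are given as [roll, pitch, yaw] about the fixed x, y, z axes, in that order (R = Rz(yaw) Ry(pitch) Rx(roll)).
In Python, from plant import movep, move_l, set_joints, gripper_to, hold, inverse_kinematics, observe, get_image, get_calibration, Unreachable, job_done gives the robot as it stands. Calls block until the motion is done:
- movep(position, orientation): joint-space move of the TCP to a pose.
- move_l(position, feed=0.15, rotation=None, max_force=None): straight line of the TCP; rotation=None keeps the orientation; feed is the mean speed in m/s. With max_force (N) it stops when the force on the tool has changed by that much, and returns True; else False.
- set_joints(angles): joint-space move.
- gripper_to(opening, f_grip=None): finger opening in m; f_grip is the grip in N (None keeps the last); returns when the fingers have stopped.
- hold(seconds).
- inverse_kinematics(position, orientation): joint angles nearest the present ones, or None.
- observe(): the state.
- get_image(name): name is "scene" or "top"; returns (picture, depth): 400x640x3 uint8, red, green, blue; 400x640 float32, m along the optical axis (not along the pixel's ray), 0 where there is no reading.
- get_calibration(name): a dict with "intrinsics" (3x3 intrinsics, pixels), "world_from_camera" (4x4, takes a point from camera to world coordinates). Camera axes: x right, y down, z forward; pixel columns grow to the right and rows downward; lengths in m; the calibration is good to about 2 mm. A picture is of the moment at which its call begins. get_calibration takes no time and is no camera call.
A pose or a line that the arm cannot do raises Unreachable and nothing moves.
- job_done(): hands the job in, once; it reports no verdict.
The state is a dict: "time_s": time; "q": joint angles; "joint_velocities": joint speeds; "joint_torque": joint torques, N m; "eef_pos": TCP position; "tcp_rot": TCP orientation; "ft_force": force on the tool from outside, world axes, zero at the start; "torque": the same for the moment, N m; "opening": finger opening in m.
Only numpy, scipy, OpenCV 4.12 (cv2) and the standard library are available. Lean on these libraries where they do the work, as an engineer would, in place of code of your own. Each camera call takes 0.05 s, during which the arm holds its last target.

## Working session

There is one attempt and no reset: what is moved stays moved. The work goes in short steps, each a Python script; the robot and the scene stay as the last script left them, time stands still between calls to the robot, and variables do not carry over. Pictures are saved under pics/ and viewed, and the job is handed in when it is done.

```bash
ls; mkdir -p pics; python3 - <<'E'
from plant import *
import cv2, numpy as np
np.set_printoptions(precision=4,suppress=True)
for n in ("scene","top"):
    im,d=get_image(n); cv2.imwrite(f"pics/{n}0.png",im[...,::-1]); np.save(f"{n}0_d.npy",d); np.save(f"{n}0.npy",im)
    c=get_calibration(n); print(n,c)
o=observe(); print(o)
E
```

```text
pics
scene {'intrinsics': array([[507.2503,   0.    , 313.1705],
       [  0.    , 507.2503, 207.5783],
       [  0.    ,   0.    ,   1.    ]]), 'world_from_camera': array([[-0.1758,  0.6954, -0.6967,  1.4913],
       [ 0.9843,  0.1136, -0.135 ,  0.214 ],
       [-0.0148, -0.7096, -0.7045,  1.1156],
       [ 0.    ,  0.    ,  0.    ,  1.    ]])}
top {'intrinsics': array([[438.0529,   0.    , 317.902 ],
       [  0.    , 438.0529, 201.4967],
       [  0.    ,   0.    ,   1.    ]]), 'world_from_camera': array([[-0.02  , -0.9979,  0.0615,  0.464 ],
       [-0.9998,  0.0202,  0.0019,  0.0526],
       [-0.0031, -0.0615, -0.9981,  1.3354],
       [ 0.    ,  0.    ,  0.    ,  1.    ]])}
{'time_s': 0.1, 'q': array([-1.4591,  0.2212,  1.5275, -0.    ,  1.3947, -0.1261]), 'joint_velocities': array([-0.0016, -0.0009, -0.0019,  0.0007, -0.0006,  0.0011]), 'joint_torque': array([  0.0016, -49.8244, -39.0547,  -0.0001,   0.0057,   0.    ]), 'eef_pos': array([ 0.1471, -0.6069,  0.2303]), 'tcp_rot': array([-1.6847,  1.569 ,  1.6947]), 'ft_force': array([-0.203 , -0.0759,  0.2552]), 'torque': array([-0.0056,  0.01  ,  0.0001]), 'opening': 0.08544479536411234}
```

View pics/scene0.png

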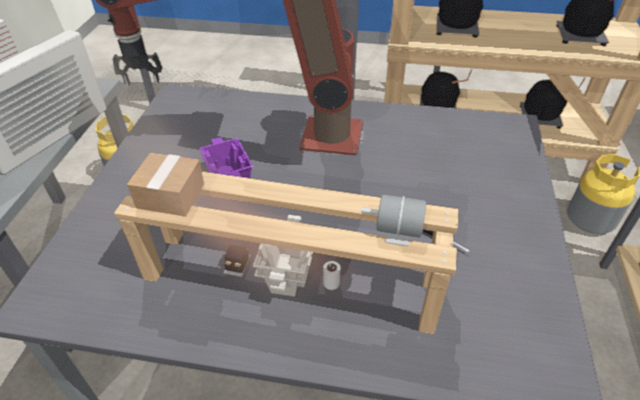

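View pics/top0.png

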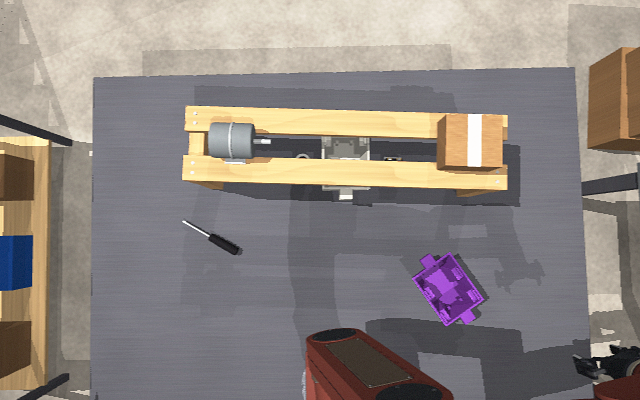

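The top view shows the near grip at about (345,195), jutting from under the front slat. The rims show in the slot around (345,150), with the purple decoy at (448,288). In the scene view the far bin end is at (282,270). Next I'll zoom in and measure.

```bash
cat > h.py <<'E'
import numpy as np, cv2
from plant import *
np.set_printoptions(precision=4,suppress=True)
def cloud(n,d):
    c=get_calibration(n);K=c["intrinsics"];T=c["world_from_camera"]
    v,u=np.mgrid[:400,:640]
    p=np.stack([(u-K[0,2])/K[0,0]*d,(v-K[1,2])/K[1,1]*d,d],-1)
    return p@T[:3,:3].T+T[:3,3]
def ray(n,u,v,z):
    c=get_calibration(n);K=c["intrinsics"];T=c["world_from_camera"]
    r=T[:3,:3]@np.array([(u-K[0,2])/K[0,0],(v-K[1,2])/K[1,1],1]);o=T[:3,3]
    return o+r*(z-o[2])/r[2]
def save(name,im,box=None,s=1):
    if box: im=im[box[1]:box[3],box[0]:box[2]]
    cv2.imwrite(f"pics/{name}.png",cv2.resize(im,None,fx=s,fy=s,interpolation=cv2.INTER_NEAREST)[...,::-1])
E
python3 - <<'E'
from h import *
for n in("top","scene"):
    im=np.load(n+"0.npy");d=np.load(n+"0_d.npy");P=cloud(n,d)
    if n=="top":
        save("topz",im,(285,95,405,215),5)
        for v in range(130,210,3): print(v,' '.join("%4d"%(P[v,u,2]*1000) for u in range(312,382,3)))
    else:
        save("scenez",im,(215,205,355,305),5)
# slat front lower/upper edges
n="top";im=np.load("top0.npy");P=cloud(n,np.load("top0_d.npy"))
m=(abs(P[...,2]-.262)<.008)
vv,uu=np.nonzero(m);X=P[m]
for u in range(200,440,30):
    s=X[uu==u]; print(u,s[:,0].min(),s[:,0].max(),s[:,1].mean(),len(s))
print(X[:,1].min(),X[:,1].max())
# grip
m=(abs(P[...,2]-.126)<.008)
m[:, :300]=0;m[:,400:]=0
num,l,st,ce=cv2.connectedComponentsWithStats(m.astype(np.uint8))
for i in range(1,num):
    if st[i,4]>15: q=P[l==i]; print(st[i],q.min(0),q.max(0),q.mean(0))
E
```

```text
130  264  263  262  262  265  264  266  264  265  261  265  265  266  265  263  267  261  263  259  261  263  263  263  260
133  260  262  263  265  260  262  264  262  260  265  262  262  262  264  261  264  263  263  263  262  264  260  267  263
136   -3    1    0  124  125  246  244  245  247  246  251  249  250  254  254  256  252  255  255  257  261  259  262  260
139    1    3    4  124  123  114  114   75   66   72   69   73   73   76   71   96  113  116  124    1    5    0    0    6
142    4    0    1  127  124 1335  112   45   72   47   47   45   48   73   54 1335  117  119  125    0    0    0    0    2
145   -4    5    6  127  117  117  115   41   47   44   45   36   41   41   54   93  114  117  124    8   -3    6    6    0
148    0    4    5   91  110   94   94   38   41   37   34   40   40   42   48   90   97   95  126    2   -3    2    0    3
151    3   -1    0   92  110   65   70   41   43 1335   40   41   43   46   49   60   66   87  124   -1    0    0   -1   -1
154    5    5    6   92  108   41   39   39   41   39   43   40   39   42   41   42   51   88  119    1    0
[... 2392 characters left out ...]
549232 0.7659572255019141 0.19489683239912028 52
290 0.5768541117717106 0.7635360029839605 0.1207694766669732 53
320 0.2161282929095235 0.7608661664547509 0.0468426649045356 54
350 0.2234493977856164 0.7572403503500449 -0.02715710647784992 53
380 0.5656657060241627 0.7515591122420906 -0.1012679189361379 50
410 0.5619403728799244 0.748786208911702 -0.17524866364250893 53
-0.6563231730765531 0.38925774769801597
[321 136   6  23  80] [0.6592 0.0286 0.1181] [0.7218 0.0431 0.1328] [0.698  0.0374 0.1263]
[363 138   6  22  82] [ 0.6536 -0.0886  0.1183] [ 0.715  -0.0748  0.1313] [ 0.6878 -0.0837  0.1252]
[322 185  48  15 253] [ 0.5439 -0.0874  0.1197] [0.5847 0.0428 0.1335] [ 0.5659 -0.0176  0.1273]
```

```bash
ls pics
```

```text
scene0.png
scenez.png
top0.png
topz.png
```

View pics/topz.png

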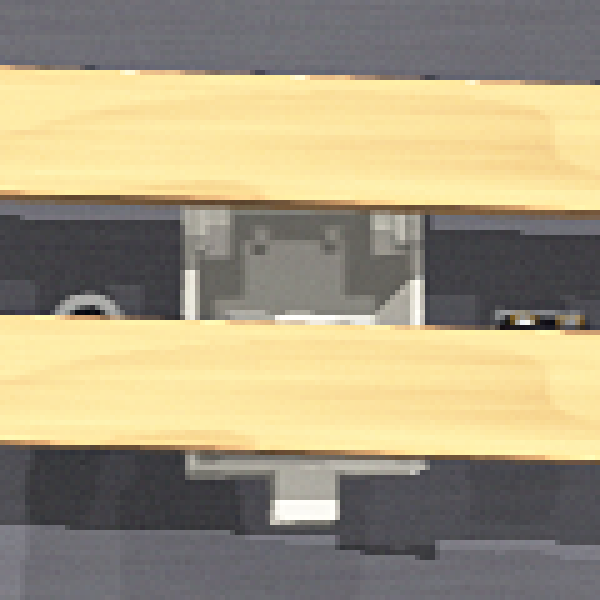

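View pics/scenez.png

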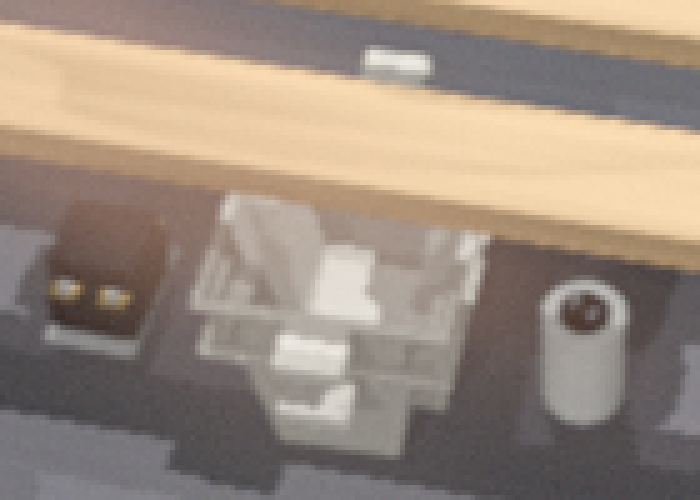

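```bash
python3 - <<'E'
from h import *
im=np.load("top0.npy").astype(int);P=cloud("top",np.load("top0_d.npy"))
g=im.sum(2)//3
for v in list(range(138,159,2)): print(v,g[v,317:328],'|',g[v,364:375])
print("u320.. z");
for v in range(136,159,2): print(v,(P[v,318:327,2]*1000).astype(int),(P[v,364:374,2]*1000).astype(int))
print("grip")
for v in range(185,204): print(v,g[v,335:357],'|',g[v,318:326],'|',g[v,365:374])
for v in range(185,204): print(v,(P[v,335:357,2]*1000).astype(int),'|',(P[v,318:326,2]*1000).astype(int),'|',(P[v,365:374,2]*1000).astype(int))
E
```

```text
138 [119 119 121 116 140 169 161 166 180 172 165] | [181 190 146 156 164 108  60 100 117 115 115]
140 [ 63  66  60  62  97 159 159 166 181 159 145] | [173 187 137 142 160 106  57 100 119 118 120]
142 [ 69  66  69  67  92 134 134 133 143 147 146] | [162 187 139 145 164 110  64  65  67  67  64]
144 [ 65  65  61  58  86 133 131 147 156 129 137] | [108 102  90 119 132  93  64  66  65  67  68]
146 [ 70  65  67  63  89 134 142 121 110 123 125] | [ 94  98 104 127 151 111  60  65  63  66  67]
148 [ 62  69  65  63  80 125 140 112  96  97  97] | [ 99  96 103 127 154 113  64  63  65  67  66]
150 [ 61  64  61  60 117 217 231 159  93  98 102] | [ 96  95  95 113 180 137  57  70  64  66  64]
152 [ 64  65  63  59 109 217 232 159  93  99 100] | [ 89 146 167 216 246 179  54  67  65  69  68]
154 [ 65  64  62  54 137 224 230 160  96  95  96] | [171 166 164 216 244 184  75  85  83  83  82]
156 [ 63  64  66  59 133 220 229 160  93  95 109] | [169 166 165 219 246 184  72  82  81  83  81]
158 [ 63  53  52  44  99 212 230 152  85  85 100] | [169 165 160 221 249 190  72  80  83  82  82]
u320.. z
136 [  0   4 
[... 6184 characters left out ...]
2  1  6  0  4  2] | [ 4  2  0  3 -4  1 -1  0  0]
199 [  5   3   1  84  89 125 126 124 124 124 120 125 121 123 124 120   1  -1
   0  -2   1  -1] | [ 6  0  0  0  0  0 -1  3] | [ 1  4  4  5 -1  2  1 -1  0]
200 [ 4  1  5 -1 77 81 79 81 80 76 83  3  2  5 -2  1  1  1 -1 -1  5  1] | [ 4 -2  6  4  7 -2  1  1] | [0 3 2 2 1 0 0 0 3]
201 [-1  5  1  4  2  3  4  0  0  3 -1 -1  0  2 -3  4 -2  0  2  5 -1  2] | [0 2 3 0 1 1 0 0] | [3 6 6 1 5 0 3 4 6]
202 [-1  5  3  1  0  6  2 -1  0  0  2  0  4  6  5  5  0  1 -1  1  2  2] | [ 4  3  0  0 -2  7  0  3] | [ 9  6  3  1  0  0  0 -1  2]
203 [ 0  4  2  5 -1  3  4  3  1 -1  0  1 -2  0 -2 -1  0  0  1  4  1  2] | [ 1  5  0  6  3  3  0 -3] | [ 4  2  1 -1 -1  7 -1  0  2]
```

```bash
python3 - <<'E'
from h import *
R=lambda u,v,z:ray("top",u,v,z)
print("upper grip front",R(345.5,199.0,.126)+[.110,0,0],"rim front",R(345.5,189.0,.126)+[.082,0,0],"side mid",R(345.45,163,.126))
print("yaw L,R",[np.arctan2(*(R(a,140,.126)-R(b,187.3,.126))[[1,0]]) for a,b in((321.14,321.8),(368.96,369.9))])
print("lower grip front",R(343,200.4,.09)+[.110,0,0],"grip left",R(337.7,195,.09)-[0,.018,0],"rim left v152, v190",R(320.55,152,.09)-[0,.066,0],R(321.5,190,.09)-[0,.066,0])
print("riser front top edge")
im=np.load("top0.npy").astype(int)
for u in (290,345,400): 
    c=im[180:195,u,0]; i=np.argmin(np.diff(c)); print(u,c,R(u,180+i+.5,.262))
P=cloud("top",np.load("top0_d.npy"))
hsv=cv2.cvtColor(np.load("top0.npy"),cv2.COLOR_RGB2HSV)
m=(hsv[...,0]>135)&(hsv[...,0]<155)&(hsv[...,1]>100); q=P[m]; print("purple",q.min(0),q.max(0))
print("driver ends",R(184,221,.01),R(240,252,.02))
def rpy(psi,L,s=1):
    from scipy.spatial.transform import Rotation as Ro
    x=np.array([np.cos(psi)*np.sin(L),np.sin(psi)*np.sin(L),-np.cos(L)]);y=s*np.array([-np.sin(psi),np.cos(psi),0]);z=np.cross(x,y)
    return Ro.from_matrix(np.c_[x,y,z]).as_euler('xyz'),x
for L in (25,30,35,40,45,50):
  for s in (1,-1):
    e,x=rpy(0,np.radians(L),s)
    g=np.array([.56,-.02,.118])
    print(L,s,*[inverse_kinematics(g+[dx,0,dz]+.022*x,e) for dx,dz in((0,0),(0,.065),(-.2,.065))])
g=np.array([.40,0,.085])
for psi in (90,-90,180,135,-135,60,-60,120,-120):
  for L in (35,45):
    for s in (1,-1):
      e,x=rpy(np.radians(psi),np.radians(L),s)
      G=np.array([.45,0,.085])-.098*np.array([np.cos(np.radians(psi)),np.sin(np.radians(psi)),0])
      print(psi,L,s,inverse_kinematics(G+.022*x,e),inverse_kinematics(G+.022*x+[0,0,.1],e) is not None)
E
```

```text
upper grip front [ 0.6539 -0.0216  0.126 ] rim front [ 0.6537 -0.0223  0.126 ] side mid [ 0.6443 -0.0239  0.126 ]
yaw L,R [np.float64(-0.00665795101064545), np.float64(-0.007517190962951701)]
lower grip front [ 0.6525 -0.0166  0.09  ] grip left [ 0.5582 -0.0199  0.09  ] rim left v152, v190 [ 0.6829 -0.0215  0.09  ] [ 0.5734 -0.022   0.09  ]
riser front top edge
290 [254 254 255 215  90  77  79  72  75  67  67  66  63  65  59] [0.576  0.1224 0.262 ]
345 [254 254 254 255 255 108 111 161 181 172 172 176 172 173 168] [ 0.5707 -0.0129  0.262 ]
400 [250 252 252 254 254 255 255 109  76  80  79  77  80  83  79] [ 0.563 -0.148  0.262]
purple [ 0.1392 -0.6514 -0.0051] [0.668  0.3747 1.3354]
driver ends [0.4948 0.4614 0.01  ] [0.3986 0.2909 0.02  ]
25 1 [-0.2311 -0.0615  2.1604  0.1666  0.6232 -1.9166] [-0.2311 -0.1661  2.1159  0.1394  0.7705 -1.8813] None
25 -1 [-0.2311 -0.0615  2.1604  0.1666  0.6232  1.225 ] [-0.2311 -0.1661  2.1159  0.1394  0.7705  1.2603] None
30 1 [-0.245  -0.1011  2.2254  0.2466  0.5199 -1.9991] [-0.245  -0.2155  2.1833  0.1959  0.6727 -1.938 ] None
30 -1 [-0.245  -0.101
[... 2462 characters left out ...]
-0.7483  0.9992  0.3814] True
-60 35 -1 None False
-60 45 1 [ 0.5618  0.0796  2.2527 -0.9269  1.0833  0.6118] True
-60 45 -1 [ 0.5618  0.0796  2.2527 -0.9269  1.0833 -2.5298] False
120 35 1 [-0.511   0.4889  1.6388  0.2974  1.5564  2.0194] True
120 35 -1 [-0.511   0.4889  1.6388  0.2974  1.5564 -1.1222] True
120 45 1 [-0.543   0.6064  1.5438  0.3518  1.702   1.9908] True
120 45 -1 [-0.543   0.6064  1.5438  0.3518  1.702  -1.1508] True
-120 35 1 [ 0.263   0.4889  1.6388 -0.4188  1.4824  0.9249] True
-120 35 -1 [ 0.263   0.4889  1.6388 -0.4188  1.4824 -2.2167] True
-120 45 1 [ 0.3074  0.6064  1.5438 -0.4976  1.6206  0.9706] True
-120 45 -1 [ 0.3074  0.6064  1.5438 -0.4976  1.6206 -2.171 ] True
```

```bash
cat >> h.py <<'E'
from scipy.spatial.transform import Rotation as Ro
def rpy(psi,L,s):
    x=np.array([np.cos(psi)*np.sin(L),np.sin(psi)*np.sin(L),-np.cos(L)]);y=s*np.array([-np.sin(psi),np.cos(psi),0]);z=np.cross(x,y)
    return Ro.from_matrix(np.c_[x,y,z]).as_euler('xyz'),x
OFF=.022
def tcp(g,psi,L,s):
    e,x=rpy(psi,L,s); return np.array(g)+OFF*x,e
E
python3 - <<'E'
from h import *
for u,v in ((287.5,214.2),(302,215.4),(301,219.5)): print(ray("scene",u,v,.126))
# extraction path feasibility: grip point & psi schedule
L=np.radians(40)
for L in np.radians([35,40,45]):
 for C in ((.42,.05),(.45,.05),(.45,.10)):
  for s,sg in ((-1,1),(1,-1),(1,1),(-1,-1)):
    r=[]
    for t in np.linspace(0,1,11):
        psi=sg*t*np.pi/2
        A=np.array([.554,-.022]);B=np.array(C)-.1*np.array([0,sg])
        g=A+(B-A)*t
        p,e=tcp([*g,.186],psi,L,s); q=inverse_kinematics(p,e)
        r.append(None if q is None else q)
    print(np.degrees(L),C,s,sg,''.join('.' if q is None else 'x' for q in r))
    if C==(.45,.05) and all(q is not None for q in r): print(np.array(r))
E
```

```text
[ 0.5493 -0.0405  0.126 ]
[ 0.5474 -0.0004  0.126 ]
[ 0.563  -0.0002  0.126 ]
35.0 (0.42, 0.05) -1 1 xxxxxxxxxxx
35.0 (0.42, 0.05) 1 -1 xxxxxxxxxxx
35.0 (0.42, 0.05) 1 1 xxx.....xxx
35.0 (0.42, 0.05) -1 -1 xxxx.....xx
35.0 (0.45, 0.05) -1 1 xxxxxxxxxxx
[[-0.2693 -0.2827  2.2604  0.2786  0.5882  1.1148]
 [-0.3566 -0.2984  2.2722  0.468   0.6748  0.762 ]
 [-0.4371 -0.2931  2.2682  0.5873  0.7846  0.4775]
 [-0.5063 -0.2692  2.25    0.6516  0.9012  0.2466]
 [-0.5614 -0.2313  2.2202  0.6773  1.0151  0.0537]
 [-0.6017 -0.1844  2.1816  0.6764  1.1217 -0.1124]
 [-0.6282 -0.1328  2.1371  0.6572  1.2195 -0.2593]
 [-0.6422 -0.0803  2.0893  0.6252  1.3085 -0.3927]
 [-0.6455 -0.0292  2.0407  0.5841  1.3891 -0.5165]
 [-0.6399  0.0185  1.9933  0.5364  1.4618 -0.6338]
 [-0.6269  0.0616  1.9486  0.4836  1.5268 -0.7471]]
35.0 (0.45, 0.05) 1 -1 xxxxxxxxxxx
[[-0.2693 -0.2827  2.2604  0.2786  0.5882 -2.0268]
 [-0.1524 -0.308   2.2794 -0.0051  0.5593 -1.5626]
 [-0.0302 -0.3027  2.2754 -0.2901  0.5967 -1.0941]
 [ 0.0876 -0.2699  2.2506 -0.4994  0.6881 -0.6986]
 [ 0.193  -0.2167  2.2084 -0.6201  0.8075 -0.3
[... 2897 characters left out ...]
7  2.4022 -0.0116  0.3318 -1.556 ]
 [ 0.006  -0.3559  2.3873 -0.5862  0.414  -0.7942]
 [ 0.1527 -0.2962  2.3445 -0.8481  0.5833 -0.3421]
 [ 0.2764 -0.2137  2.2806 -0.9309  0.7658 -0.0688]
 [ 0.3733 -0.1218  2.2026 -0.9343  0.9368  0.122 ]
 [ 0.4448 -0.0291  2.1162 -0.9004  1.0913  0.2703]
 [ 0.4948  0.0598  2.0261 -0.848   1.2304  0.3951]
 [ 0.5272  0.1425  1.9358 -0.7857  1.3562  0.5069]
 [ 0.5458  0.2181  1.848  -0.7177  1.4704  0.6123]
 [ 0.5536  0.2858  1.7651 -0.6454  1.5739  0.716 ]]
45.0 (0.45, 0.05) 1 1 x......xxxx
45.0 (0.45, 0.05) -1 -1 xxx.....xxx
45.0 (0.45, 0.1) -1 1 xxxxxxxxxxx
45.0 (0.45, 0.1) 1 -1 xxxxxxxxxxx
45.0 (0.45, 0.1) 1 1 x......xxxx
45.0 (0.45, 0.1) -1 -1 xxx.....xxx
```

```bash
python3 - <<'E'
from h import *
L=np.radians(40); yaw=-.006
g=np.array([.6538-.102,-.0215,.1195])
movep([.38,-.30,.32],observe()["tcp_rot"]*0+rpy(-.6,.1,-1)[0])
e,x=rpy(yaw,L,-1)
p0,_=tcp(g-.08*x,yaw,L,-1)
movep(p0,e); o=observe(); print(o["time_s"],o["q"],o["eef_pos"]-p0)
im,d=get_image("top"); save("top1",im,(265,75,425,235),4)
im,d=get_image("scene"); save("scene1",im,(205,125,365,285),4)
E
```

```text
2.8667 [-0.3324 -0.5049  2.4533  0.3994  0.556   0.9736] [ 0.0009 -0.001   0.0013]
```

View pics/top1.png

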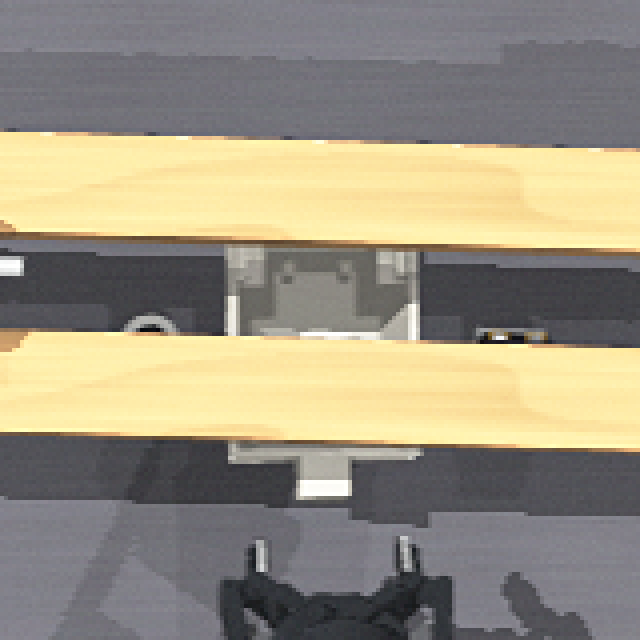

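View pics/scene1.png

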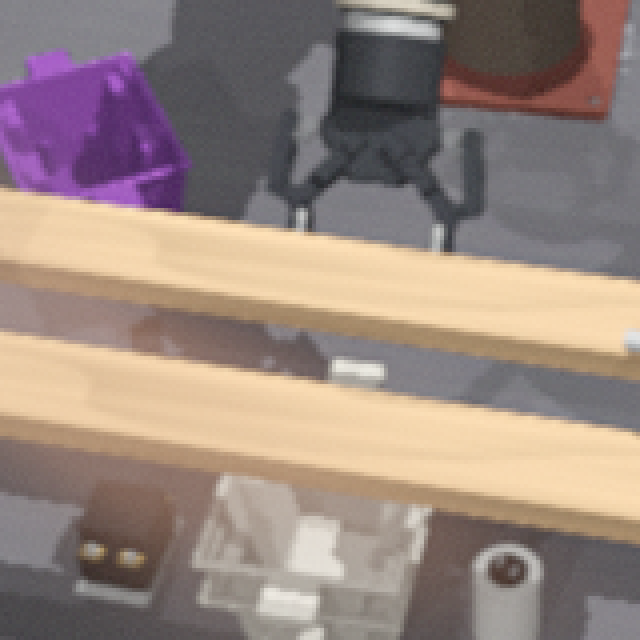

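The fingers, at zoomed (260,555) and (404,555), straddle the grip centred at 325 once height is corrected. I'll close in and grip.

```bash
python3 - <<'E'
from h import *
L=np.radians(40); yaw=-.006
g=np.array([.6538-.102,-.0215,.1195])
p,e=tcp(g,yaw,L,-1)
print(move_l(p,feed=.08,rotation=e,max_force=15)); o=observe(); print(o["eef_pos"]-p,o["ft_force"])
gripper_to(.0,f_grip=90); o=observe(); print(o["time_s"],o["opening"],o["ft_force"],o["torque"],o["eef_pos"]-p)
im,d=get_image("top"); save("top2",im,(265,75,425,235),4)
im,d=get_image("scene"); save("scene2",im,(205,125,365,285),4)
E
```

```text
False
[ 0.0001 -0.0001  0.0003] [-0.5341  0.2802 -0.2553]
4.6333 0.03434884393558269 [-4.1305 -1.258   4.5285] [ 0.0715  0.2934 -0.0839] [ 0.0003 -0.0001  0.0005]
```

View pics/top2.png

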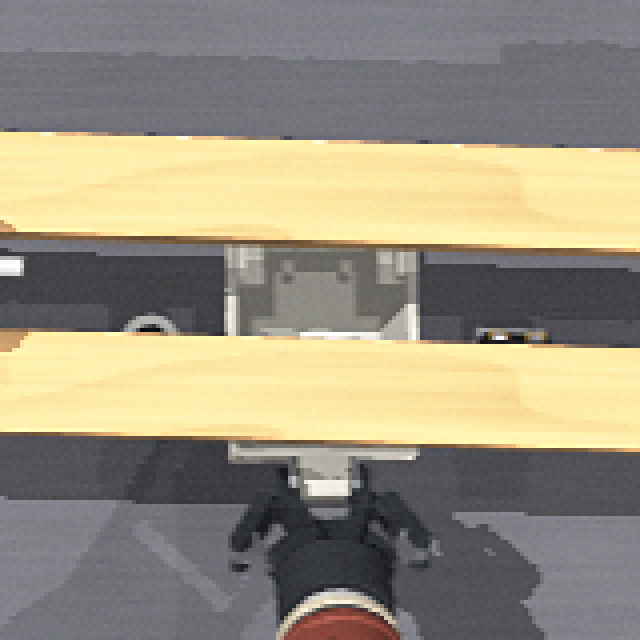

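View pics/scene2.png

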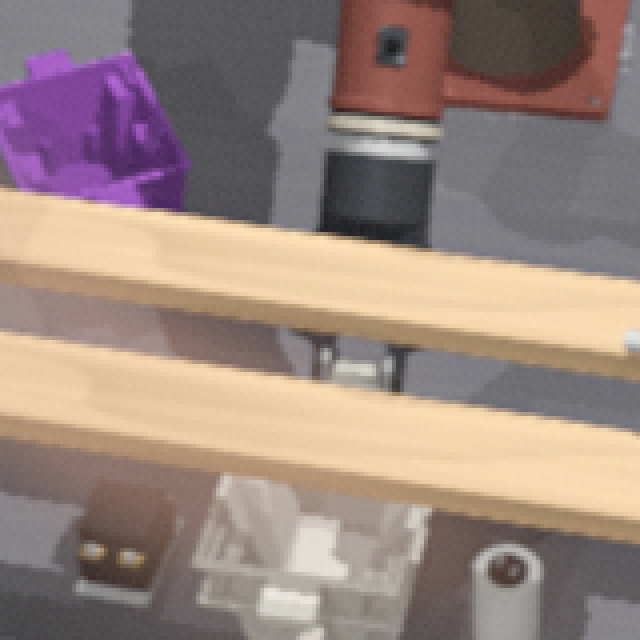

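The fingers hold the grip at (325,485) with an opening of 34 mm. Now I'll lift straight up in two stages.

```bash
python3 - <<'E'
from h import *
p=observe()["eef_pos"]
for dz in (.02,.045,.067):
    print(move_l(p+[0,0,dz],feed=.06,max_force=20)); o=observe(); print(o["time_s"],o["opening"],o["ft_force"],o["torque"],o["eef_pos"]-p)
hold(.3)
im,d=get_image("top"); save("top3",im,(265,75,425,235),4); np.save("top3.npy",im);np.save("top3_d.npy",d)
im,d=get_image("scene"); save("scene3",im,(205,165,365,325),4)
E
```

```text
False
5.225 0.03395574012466847 [ 0.2231 -0.0979 -3.4901] [0.0335 0.8726 0.032 ] [-0.0005  0.0003  0.0193]
False
5.7917 0.034531917284989264 [-0.5441  0.9191 -3.8666] [ 0.0006  0.8669 -0.0514] [-0.0001  0.0001  0.045 ]
False
6.3083 0.034519625152835444 [ 0.7022 -0.6363 -2.9318] [-0.0484  0.8737 -0.0139] [ 0.0003 -0.0001  0.0677]
```

View pics/top3.png

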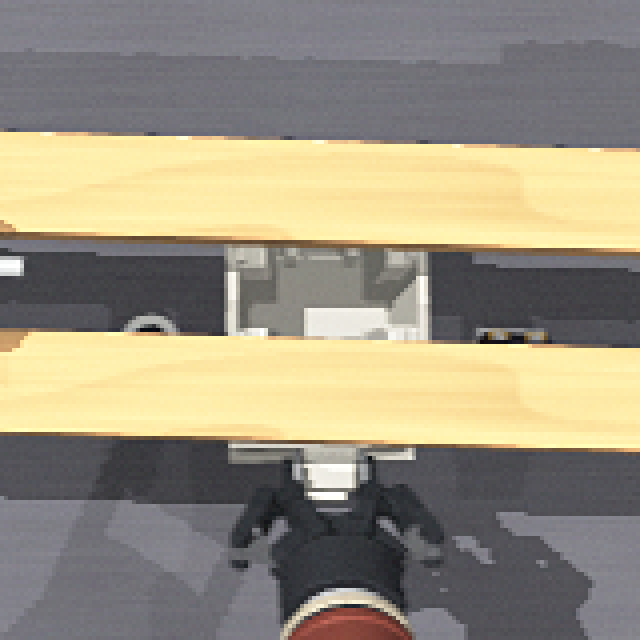

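View pics/scene3.png

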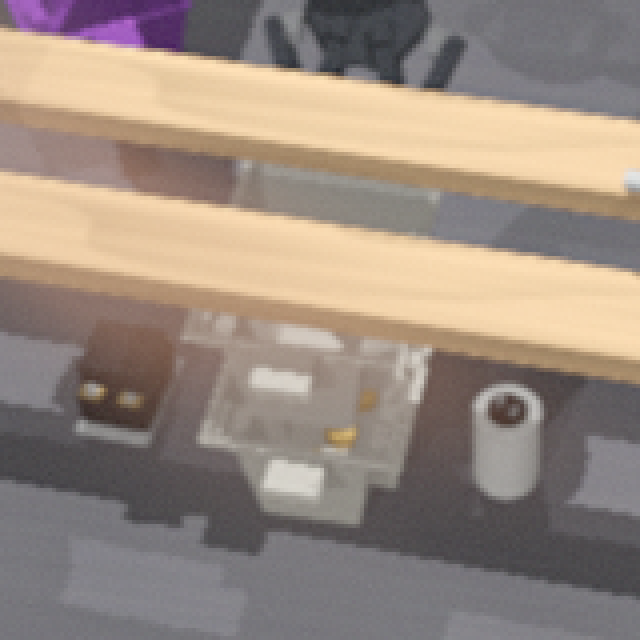

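```bash
python3 - <<'E'
from h import *
P=cloud("top",np.load("top3_d.npy")); 
for lo,hi in ((136,160),(184,190)):
    q=P[lo:hi,318:374].reshape(-1,3); q=q[(q[:,2]>.17)&(q[:,2]<.225)]
    # rim: top percentile
    print(len(q),np.percentile(q[:,2],[50,75,90,97]),q[:,0].mean())
for v in range(137,160,3): print(v,(P[v,320:327,2]*1000).astype(int),(P[v,366:374,2]*1000).astype(int))
for v in range(185,202): print(v,(P[v,[323,326,330,334,338,345,348,358,362,366],2]*1000).astype(int))
E
```

```text
291 [0.1875 0.1926 0.1944 0.1962] 0.6785656759992921
96 [0.1934 0.1948 0.1965 0.1975] 0.5706768145563366
137 [  0 196 189 192 190 192 182] [246 245 248 244 246 250 249 252]
140 [  1 195 192 189 187 186 179] [183 178 189 192 190   1  -3   6]
143 [  4 191 194 195 176 166 167] [165 173 185 197 191 189   5   1]
146 [  1 192 192 193 174 152 143] [160 173 188 193 193 193  -2  -2]
149 [  0 194 197 198 177 158 131] [161 170 184 188 193 192  -1  -2]
152 [  2  89 192 192 179 156 135] [165 175 179 194 193 196   2   1]
155 [  1  91 192 192 177 159 132] [ 162  172 1335  191  191  193    2    4]
158 [  4  87 193 194 192 194 188] [183 190 191 191 192 190   1   0]
185 [189 247 245 247 252 259 259 265 258 264]
186 [193 193 192 195 190 192 195 245 244 249]
187 [ 95  28  27  31 180 192 194  45  55  91]
188 [ 90  92  85  92 188 194 197  92  94  90]
189 [ 90  89  95  88 188 190 191  91  91  91]
190 [ 89  88  91  85 191 196 193 186   5   3]
191 [  7   2  -2  -2 194 193 196 193   3  -2]
192 [ -2   0   0   0 198 194 195 193   1   2]
193 [ -1  -2  -2   1 205 195 191 197   3   2]
194 [ -1  -1   0   0 209 192 196 198   3   4]
195 [  0   4   2   2 215 194 193 213   2   1]
196 [  5  -2   3   5 213 194 194 217   3 216]
197 [  0   5 224 208 213 190 188 221 218 218]
198 [   2    0 1335  216  220   94   87  221  218  219]
199 [ -4   5 230 217 221  88  90 231 215 223]
200 [  0   0 228 217 233  78  -1 243 218 228]
201 [  5 231 232 215 237   2   0 238 216 228]
```

```bash
python3 - <<'E'
from h import *
L=np.radians(40); zg=observe()["eef_pos"][2]+OFF*np.cos(L)
print(zg)
for g,psi,f in (([.515,-.025],10,.08),([.43,-.052],90,.05)):
    p,e=tcp([*g,zg],np.radians(psi),L,-1)
    print(move_l(p,feed=f,rotation=e,max_force=20)); o=observe(); print(o["time_s"],o["opening"],o["ft_force"],o["eef_pos"]-p)
im,d=get_image("top"); save("top4",im); np.save("top4.npy",im);np.save("top4_d.npy",d)
im,d=get_image("scene"); save("scene4",im); np.save("scene4.npy",im);np.save("scene4_d.npy",d)
E
```

```text
0.18676222113835161
False
7.325 0.034711928268511646 [ 0.0887  0.3941 -1.9307] [ 0.0003 -0.0006  0.0003]
False
9.6167 0.03440176864589136 [-0.5853 -0.0952 -3.1233] [-0.  0.  0.]
```

View pics/top4.png

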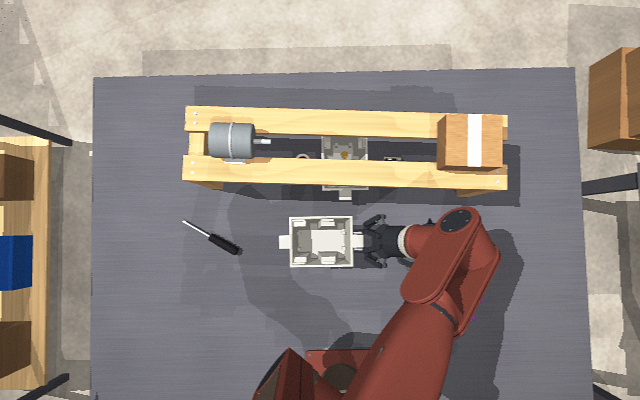

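View pics/scene4.png

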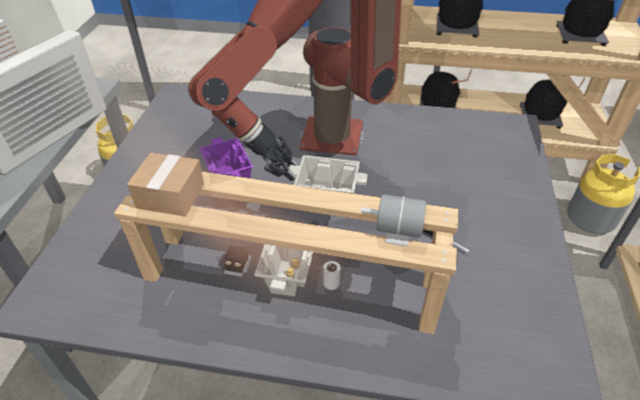

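The bin is out and level at top (322,242), clear of everything. I'll set it down on the bench and release it.

```bash
python3 - <<'E'
from h import *
L=np.radians(40); psi=np.pi/2
p,e=tcp([.43,-.052,.093],psi,L,-1); print(move_l(p,feed=.1,max_force=15))
p,e=tcp([.43,-.052,.079],psi,L,-1); print(move_l(p,feed=.02,max_force=5))
o=observe(); print(o["time_s"],o["ft_force"],o["eef_pos"][2]+OFF*np.cos(L))
gripper_to(.085); _,x=rpy(psi,L,-1)
move_l(observe()["eef_pos"]-.09*x,feed=.15)
move_l(observe()["eef_pos"]+[0,-.02,.1],feed=.2)
o=observe(); print(o["time_s"],o["eef_pos"],o["ft_force"])
im,d=get_image("top"); save("top5",im,(260,100,420,280),3); np.save("top5.npy",im);np.save("top5_d.npy",d)
im,d=get_image("scene"); save("scene5",im,(205,125,365,325),3); np.save("scene5.npy",im);np.save("scene5_d.npy",d)
E
```

```text
False
True
11.3167 [ 0.8698 -1.6148  4.6455] 0.08409259291629853
13.275 [ 0.4287 -0.1144  0.2336] [-1.0979  0.3595 -0.6709]
```

View pics/top5.png

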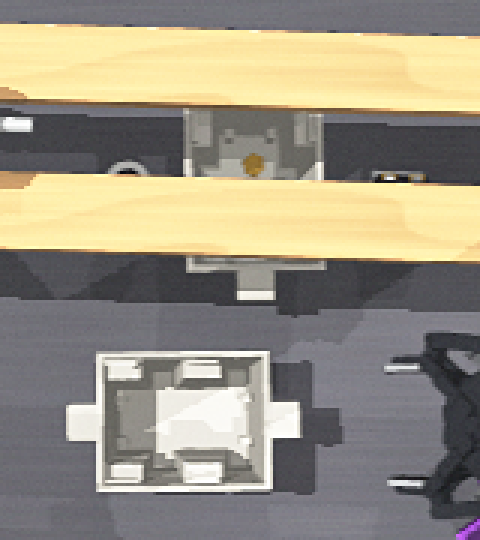

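View pics/scene5.png

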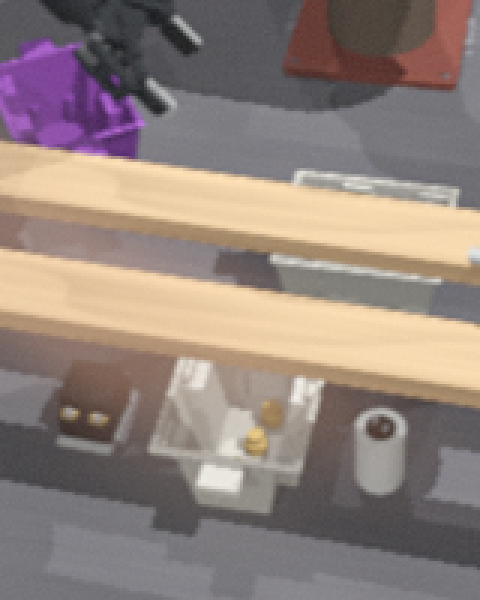

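```bash
python3 - <<'E'
from h import *
im=np.load("top5.npy").astype(int);g=im.sum(2)//3; P=cloud("top",np.load("top5_d.npy"))
R=lambda u,v,z=.09:ray("top",u,v,z)
def edge(line,i0,thr=None,rev=False):
    pass
# upper: rows/cols profile subpixel half crossing
def cross(a,start,step):
    # walk outward from inside; half between inside value and outside value
    pass
def prof_u(v,u0,u1): return g[v,u0:u1+1]
print("rows left grip"); 
for v in (230,234,238,241,245,249): print(v,g[v,278:298],'|',g[v,345:364])
print("cols")
for u in (284,288,292,300,320,340,348,352,356): print(u,"top",g[212:240,u],"bot",g[240:270,u])
print("lower")
for v in range(138,158,3): print(v,g[v,316:327],'|',g[v,363:374], (P[v,319:325,2]*1000).astype(int),(P[v,365:371,2]*1000).astype(int))
for v in range(184,202): print(v,g[v,336:354],'|',g[v,319:326],'|',g[v,364:372])
for u in (325,331,341,344,347,350,355,361,366): print(u,g[184:203,u],(P[184:203,u,2]*1000).astype(int))
E
```

```text
rows left grip
230 [118 118 118 115 120 114 118 113 115 117 114 114 114  96 239 254 189  92
  98  98] | [172 170 202 241 218 110  55  69  78  76  76  84  86  83  82  84  83  84
  83]
234 [119 116 118 116 106 120 134 135 136 137 140 140 138 137 240 253 190  94
  99  99] | [171 170 182 234 233 238 249 250 249 249 248 249 248 253 199  85  86  85
  83]
238 [112 109 108  99 210 239 236 237 235 233 233 234 233 233 234 240 182  98
 102  99] | [170 170 182 235 239 240 242 241 240 239 249 252 252 255 229 109  77  78
  78]
241 [111 113 108  97 210 240 237 235 234 234 234 234 233 233 235 241 182 100
 103 101] | [170 170 180 218 228 244 250 248 248 247 247 247 247 253 224 103  78  78
  73]
245 [105 106 107 100 181 234 240 238 236 238 237 237 237 235 241 233 156  99
 106 102] | [170 172 167 231 247 252 254 255 255 255 254 254 253 255 236 133  78  79
  81]
249 [106 108 106 106 107 106 109 103 107 108 107 109 105  94 238 243 158  92
 104 106] | [175 171 168 231 253 197  65  77  76  75  76  76  73  76  77  75  78  81
  81]
cols
284 top [116 118 113 112 117 114 114 112 110 114 113 115 118 116 113 119
[... 6383 characters left out ...]
  -1  -3
  -1]
350 [224 118 101 117 150 147 143 153 156 151 155 153 142 234 234 229  69  56
 119] [264 262  33  46  92  91  88  91  91  91  97  94  93  92  92  92   0  -2
  -1]
355 [227 151 103  90 149 166  67  61  64  63  62  62  63  63  67  60  60  60
  66] [ 264  265    9   47   95   92    0 1335    0    3    4    1    1    4
   -2    0    0    4    4]
361 [223 192  91  91 141 168  65  66  67  68  67  69  69  73  69  65  68  68
  66] [261 260 243  55  94  91   0   6  -1   0   1   2   1   1   1   2  -2   6
   0]
366 [222 213  95 127 158 164  67  68  71  68  70  69  67  66  67  66  70  70
  68] [ 266  261  249   95   95   89    0 1335    2    1   -1    1   -1    5
    1    0    0    3    2]
```

```bash
python3 - <<'E'
from h import *
R=lambda u,v,z=.09:ray("top",u,v,z)
a=R(344.0,142);b=R(344.95,188); d=a-b; print("lower axis yaw",np.arctan2(d[1],d[0]), "front pts",R(323.5,190.25),R(366,189.45))
d=R(323.5,190.3)-R(366,189.45); print("yaw from front",np.arctan2(-d[0],d[1]))
print("lower centre",R(344.8,199.5)+[.110,0,0],R(344.85,189.65)+[.082,0,0])
l=R(281.7,240.4);r=R(359.5,239.5); print("upper ends",l,r,"centre",(l+r)/2,R(320.6,240.0),"yaw",np.arctan2(*(l-r)[[1,0]]),"len",np.linalg.norm(l-r))
E
```

```text
lower axis yaw -0.003236482940117718 front pts [0.5726 0.0383 0.09  ] [ 0.5724 -0.0829  0.09  ]
yaw from front -0.0002149049850935941
lower centre [ 0.6549 -0.0218  0.09  ] [ 0.6551 -0.0226  0.09  ]
upper ends [0.4324 0.1597 0.09  ] [ 0.4306 -0.0607  0.09  ] centre [0.4315 0.0495 0.09  ] [0.4314 0.0495 0.09  ] yaw 1.5623962244586043 len 0.22042930655648443
```

```bash
python3 - <<'E'
from h import *
L=np.radians(40); yaw=1.5624; psi=yaw-np.pi; C=np.array([.4314,.0495])
g=np.array([*(C+.102*np.array([np.cos(yaw),np.sin(yaw)])),.0838])
e,x=rpy(psi,L,1)
move_l(observe()["eef_pos"]+[0,0.0,.10],feed=.25)
pm=g-.09*x+OFF*x+[-.02,.0,.16]
movep(pm,e); p0,_=tcp(g-.07*x,psi,L,1); print(observe()["time_s"])
move_l(p0,feed=.2); p,_=tcp(g,psi,L,1)
print(move_l(p,feed=.08,max_force=12)); o=observe(); print(o["time_s"],o["q"],o["eef_pos"]-p,o["ft_force"])
im,d=get_image("top"); save("top6",im,(260,170,420,290),5)
E
```

```text
15.475
False
17.5333 [ 0.5405  0.368   1.8498 -0.5934  1.3746  0.8044] [0.0004 0.0003 0.0004] [ 0.6934 -0.3108  0.7502]
```

View pics/top6.png

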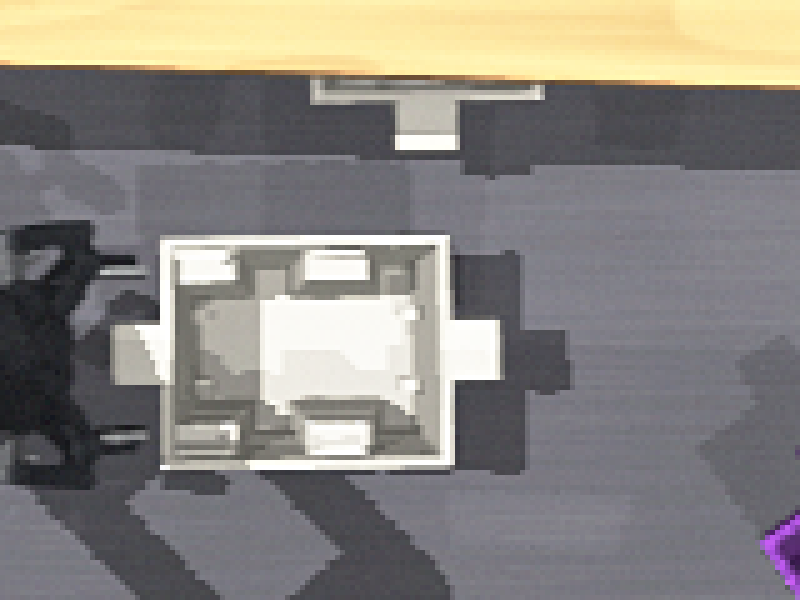

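```bash
python3 - <<'E'
from h import *
L=np.radians(40)
gripper_to(0,f_grip=90); o=observe(); print(o["opening"],o["ft_force"])
move_l(o["eef_pos"]+[0,0,.03],feed=.06,max_force=20)
move_l(o["eef_pos"]+[0,0,.105],feed=.1,max_force=20); o=observe(); print(o["time_s"],o["opening"],o["ft_force"],o["torque"])
zg=o["eef_pos"][2]+OFF*np.cos(L); print(zg)
yf=-.003;C=np.array([.655,-.0222])
gf=C-.102*np.array([np.cos(yf),np.sin(yf)])
for g,psi,f in (([.49,.02],-.35,.06),([gf[0]-.04,gf[1]+.0],yf,.06),(gf,yf,.04)):
    p,e=tcp([*g,zg],psi,L,1)
    print(move_l(p,feed=f,rotation=e,max_force=20)); o=observe(); print(o["time_s"],o["ft_force"],o["eef_pos"]-p,o["q"])
im,d=get_image("top"); save("top7",im,(265,75,425,235),4); np.save("top7.npy",im);np.save("top7_d.npy",d)
im,d=get_image("scene"); save("scene7",im,(205,165,365,325),4)
E
```

```text
0.0342484836216451 [-1.4483  1.894   2.7098]
19.6583 0.03433593663649827 [-0.4479 -0.3873 -3.0504] [0.8442 0.0392 0.0149]
0.18871287767815842
False
22.7 [-0.7498  0.5517 -2.7126] [-0.0002  0.0001 -0.0001] [ 0.0339 -0.4664  2.4159 -0.4555  0.5793 -0.8821]
False
23.9333 [-0.2179  0.4053 -3.4044] [-0.0001  0.0001 -0.0002] [-0.3212 -0.471   2.4188  0.3905  0.5558 -2.1546]
False
25.0833 [ 0.9475 -0.0143 -3.7645] [-0.0002  0.     -0.0001] [-0.2848 -0.3306  2.3249  0.3821  0.5    -2.1281]
```

View pics/top7.png

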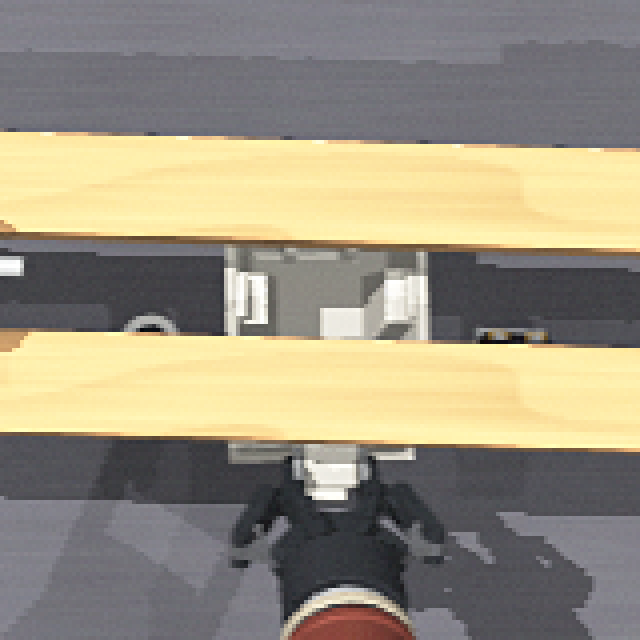

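View pics/scene7.png

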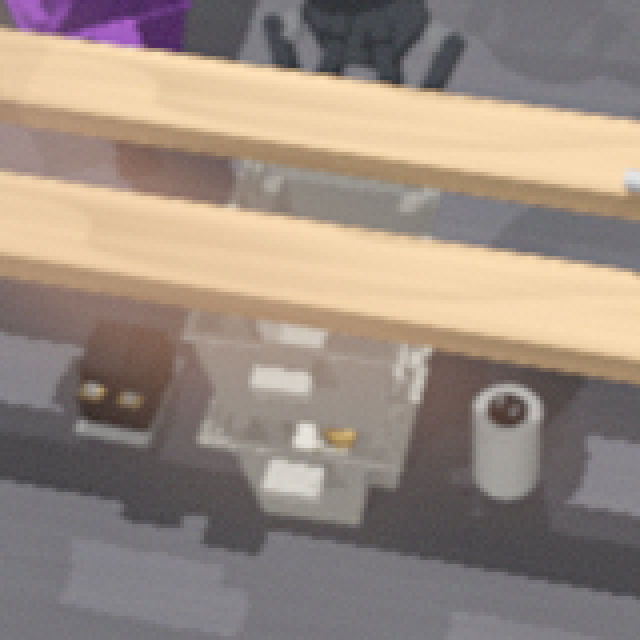

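Both near grips are visible in the top view: the raised bin's at (330,475), with a sliver of the lower bin's below it. I'll measure the raised bin's offset and tilt before lowering.

```bash
python3 - <<'E'
from h import *
im=np.load("top7.npy").astype(int);g=im.sum(2)//3; P=cloud("top",np.load("top7_d.npy"));Z=lambda a:(a*1000).astype(int)
for v in range(138,158,2): print(v,g[v,317:326],'|',g[v,366:376],Z(P[v,318:325,2]),Z(P[v,366:374,2]))
for v in range(184,202): print(v,g[v,336:358],'|',g[v,319:327],'|',g[v,364:372])
for v in range(184,202): print(v,Z(P[v,336:358,2]))
E
```

```text
138 [122 122 122 119 152 182 168 128 112] | [103 100  99 166 196 142  69  65  64  65] [ -2   3   0 192 190 191 170] [162 182 189 195 194   0   6  -1]
140 [ 69  66  69  63 111 158 154 128 107] | [100 100  96 142 183 142  74  67  68  72] [  2   0   3 196 194 194 176] [169 177 187 197 200   0   4   5]
142 [ 70  70  70  61 203 248 228 142  92] | [138 134 114 135 164 127  72  67  68  69] [  2   1   1 198 195 190 169] [179 183 187 197 193   2   1   3]
144 [ 67  68  63  57 189 240 216 240 254] | [188 246 228 228 254 209  71  65  64  69] [  1   7   3 194 197 197 192] [188 193 188 195 198   1   3   3]
146 [ 73  68  67  58 186 243 219 238 252] | [223 240 225 225 252 209  80  65  70  68] [  2   0   0 198 198 194 191] [194 191 190 200 191 191  -1   1]
148 [ 68  66  66  54 183 242 220 246 254] | [228 238 224 222 252 220  96  63  69  70] [  2   3   3 195 194 194 186] [193 192 190 194 197 192   2   2]
150 [ 68  69  65  57 167 220 187 236 247] | [211 242 232 211 250 224 101  62  67  69] [  1   2   2 195 192 196 188] [194 194 190 194 192 195   3   3]
152 [ 71  69  68  60 145 211 214 244 249] | [210 2
[... 4201 characters left out ...]
4 194 197 197 195
 207 214 213 214]
195 [214 221 215 215 210 201 194 192 196 195 195 195 194 197 193 195 191 196
 205 215 214 217]
196 [220 215 219 219 215 198 194 193 195 193 196 195 195 190 195 189 196 193
 205 216 214 221]
197 [220 221 217 222 223  93  91  94  91  90  92  92  93  91  89   3   0   7
 204 222 223 223]
198 [221 225 223 224 224 227  92  93  88  90  89  94  91  90  92   7   7   3
 202 229 223 225]
199 [218 223 232 232 237 234 236  88  93  91  91  90  91  94  87   6   2   4
 239 233 238 238]
200 [214 231 234 237 239 240 240  81  78  80  -1   3   3   1  -1  -1   1   0
 242 240 239 238]
201 [212 227 235 242 242 244 248 243   2   0   1   5   1   0   0   0   2   1
 244 244 244 246]
```

```bash
python3 - <<'E'
from h import *
R=lambda u,v,z:ray("top",u,v,z)
print("upper sides mid",R(346.1,146,.195),"grip",R(347.1,192,.195),"front->centre",R(347,196.4,.195)+[.11,0,0])
print("lower sides mid v142, v188",R(344.0,142,.09),R(344.95,188,.09),"grip",R(344.75,195,.09),"front->centre",R(344.8,199.5,.09)+[.11,0,0])
print(R(337.5,196.4,.195))
E
```

```text
upper sides mid [ 0.6789 -0.0223  0.195 ] grip [ 0.5576 -0.022   0.195 ] front->centre [ 0.6561 -0.0215  0.195 ]
lower sides mid v142, v188 [ 0.7104 -0.0234  0.09  ] [ 0.5778 -0.023   0.09  ] grip [ 0.5578 -0.022   0.09  ] front->centre [ 0.6549 -0.0218  0.09  ]
[0.5466 0.0033 0.195 ]
```

Offsets are under 1 mm in y and about 1 mm in x, within the play, and the bin is level. Now I'll lower it gently.

```bash
python3 - <<'E'
from h import *
p=observe()["eef_pos"]+[-.0008,-.0005,0]
print(move_l(p-[0,0,.018],feed=.04,max_force=10)); o=observe(); print(o["ft_force"],o["eef_pos"]-p)
print(move_l(p-[0,0,.034],feed=.012,max_force=4)); o=observe(); print(o["time_s"],o["ft_force"],o["torque"],o["eef_pos"]-p)
hold(.2)
im,d=get_image("top"); save("top8",im,(265,75,425,235),4); np.save("top8.npy",im);np.save("top8_d.npy",d)
P=cloud("top",d); q=P[138:158,318:374].reshape(-1,3); q=q[(q[:,2]>.15)&(q[:,2]<.225)]
print(np.percentile(q[:,2],[75,90,97])); q=P[187:196,341:352,2]; print(np.median(q))
im,d=get_image("scene"); save("scene8",im,(205,165,365,325),4)
E
```

```text
False
[ 0.6375 -0.5531 -2.3981] [-0.0001 -0.     -0.0183]
True
26.5833 [0.126  0.2082 2.0388] [-0.0143 -0.1545  0.0032] [ 0.0001 -0.     -0.0268]
[0.1688 0.1712 0.173 ]
0.16899504978125024
```

View pics/top8.png

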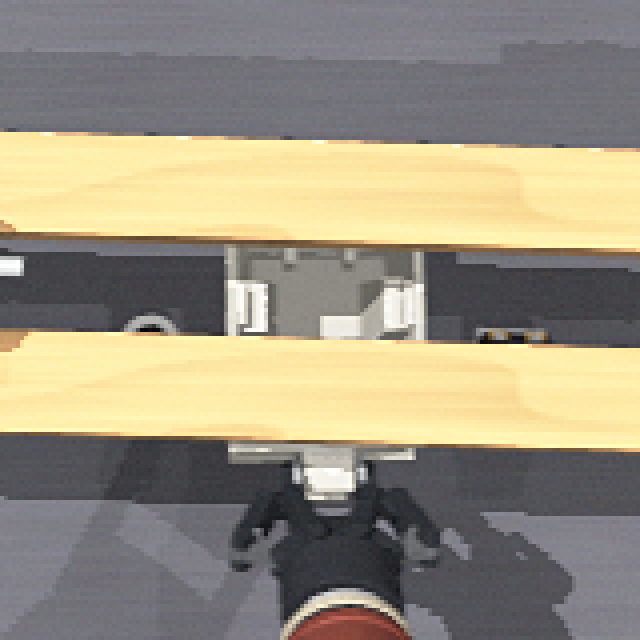

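View pics/scene8.png

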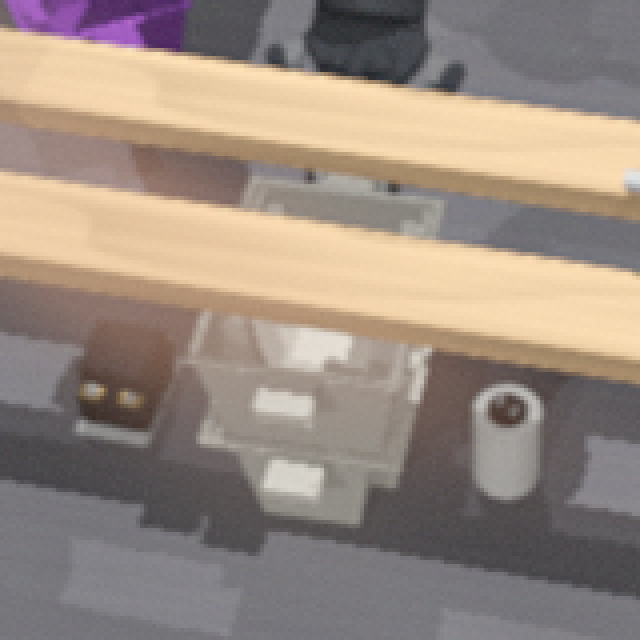

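Contact came 26.8 mm down, against 27 expected, and the top is at z≈0.168–0.170, which is right for resting on the ledges. I'll release, back off along the tool axis and check.

```bash
python3 - <<'E'
from h import *
p=observe()["eef_pos"]
move_l(p-[0,0,.0007],feed=.01,max_force=6); print(observe()["ft_force"])
gripper_to(.075); hold(.2); print(observe()["ft_force"],observe()["opening"])
_,x=rpy(-.003,np.radians(40),1)
print(move_l(observe()["eef_pos"]-.12*x,feed=.1,max_force=12)); 
o=observe(); print(o["time_s"],o["eef_pos"],o["ft_force"])
move_l(o["eef_pos"]+[-.04,0,.03],feed=.2)
hold(.5)
im,d=get_image("top"); save("top9",im,(265,75,425,235),4); np.save("top9.npy",im);np.save("top9_d.npy",d)
P=cloud("top",d); Z=lambda a:(a*1000).astype(int)
g=im.astype(int).sum(2)//3
for v in range(138,158,3): print(v,g[v,317:326],'|',g[v,364:375],Z(P[v,318:325,2]),Z(P[v,366:374,2]))
for v in range(184,203): print(v,g[v,336:358],'|',g[v,319:327],'|',g[v,364:372],Z(P[v,338:354:2,2]))
im,d=get_image("scene"); save("scene9",im,(205,125,365,325),3)
E
```

```text
[-1.3277  0.3917  3.2863]
[ 0.8882 -0.4024  0.6177] 0.0751466707536376
False
29.1167 [ 0.4895 -0.0225  0.2367] [-0.0366  0.0989  0.2037]Traceback (most recent call last):
  File "<stdin>", line 8, in <module>
plant.Unreachable: the arm cannot follow that straight line within its joint ranges
```

Only that extra retreat was out of reach; the hand is already 120 mm clear. I'll take the check pictures from here.

```bash
python3 - <<'E'
from h import *
hold(.5)
im,d=get_image("top"); save("top9",im,(265,75,425,235),4); np.save("top9.npy",im);np.save("top9_d.npy",d)
P=cloud("top",d); Z=lambda a:(a*1000).astype(int)
g=im.astype(int).sum(2)//3
for v in range(138,158,3): print(v,g[v,317:326],'|',g[v,364:375],Z(P[v,318:325,2]),Z(P[v,366:374,2]))
for v in range(184,203): print(v,g[v,336:356],'|',g[v,319:327],'|',g[v,364:372],Z(P[v,338:354:2,2]))
im,d=get_image("scene"); save("scene9",im,(205,125,365,325),3)
E
```

```text
138 [121 120 119 118 141 177 170 126 110] | [ 98 102 103  95 147 187 143  73  65  64  62] [  2   2   1 173 167 172 151] [148 161 169 170   5   3   0   1]
141 [ 66  68  63  62 107 164 166 133 106] | [101 100 101  94 143 182 142  76  62  68  69] [  1   1   2 171 171 169 153] [149 161 168 168   0   2   3   3]
144 [ 61  66  67  60  96 158 176 126  93] | [141 133 115 106 123 167 148  90  68  67  70] [  3   2   3 171 168 164 148] [157 160 171 168 168   2   2   0]
147 [ 65  64  64  61 119 217 223 242 249] | [139 140 225 223 216 253 229 102  64  66  68] [  1   2  -2 167 170 167 165] [170 166 170 170 173   0   3   2]
150 [ 64  63  66  58 121 222 225 242 249] | [235 200 226 244 226 235 215 116  63  70  67] [ -1   1   1  93 170 169 169] [164 166 170 173 170  -3  -2   0]
153 [ 68  66  63  58 142 229 229 216 241] | [234 199 230 240 218 234 219 123  58  69  66] [  0   1   7  87 170 172 164] [167 163 167 170 169   0   5  -1]
156 [ 65  67  67  63 101 212 225 155 103] | [242 240 223 204 195 227 214 131  77  85  83] [  2   1   5  92 170 167 165] [ 154  153 1335  165  170    3    2    3]
184 [214 221 2
[... 2686 characters left out ...]
84 85 85 84 83 86 83 81] [82 89 88 87 92 87 89  4]
199 [ 78  75  86 205 240 237 236 233 232 233 230 231 228 225 224 155  66  75
  79  75] | [61 63 60 62 64 65 61 61] | [81 83 83 84 84 81 83 83] [79 90 88 88 89 88 91  1]
200 [69 73 77 74 74 74 72 76 71 73 75 69 72 75 78 78 78 78 80 80] | [56 56 56 58 56 58 56 55] | [85 86 84 87 84 84 87 84] [ 0 81 83 79 -2 -1  5  7]
201 [66 73 75 71 71 71 74 70 72 72 72 72 69 72 71 70 72 80 76 77] | [115 114 116 113 113 115 111 115] | [85 81 81 84 82 84 85 83] [ 0  2 -2  0 -4  1 -2  4]
202 [131 130 127 129 130 127 129 126 130 129 130 132 131 128 132 133 103  77
  79  80] | [105 107 104 108 105 105 111 107] | [82 82 79 83 82 84 83 84] [ 3  6  2 -2  3  4  4 -3]
```

View pics/top9.png

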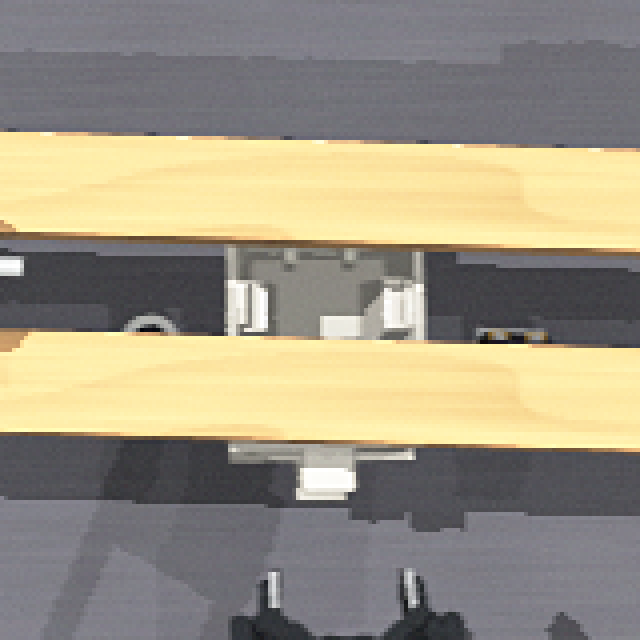

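View pics/scene9.png

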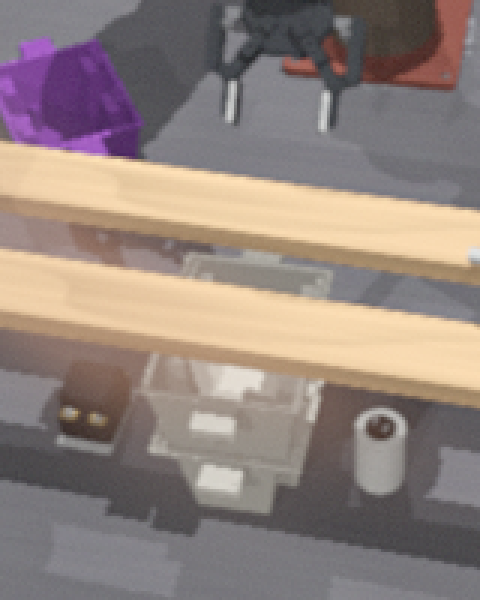

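Front and rear of the upper rim both read z≈0.169 (0.168 expected). The lower bin's edges are on the same pixels as before, the riser is untouched, and the hand is clear. I'll hand in.

```bash
python3 - <<'E'
from h import *
print(ray("top",346.7,197.4,.168)+[.11,0,0], ray("top",344.8,199.5,.09)+[.11,0,0], observe()["time_s"])
job_done()
E
```

```text
[ 0.6554 -0.0223  0.168 ] [ 0.6549 -0.0218  0.09  ] 29.7167
the job is handed in; nothing more can be done
```

I lifted the upper bin out from under the riser, turned it half a turn and set it back on the lower bin's ledges. I did this by swinging it onto the free bench and regrasping it by the other grip. I handed the job in at about 29.7 s; no verdict is reported.

- **Placement:** the upper rim measured z ≈ 0.169 m at both front and rear. That matches the expected 0.168 m (underside about 78 mm above the lower bin's), and the bin looks level.
- **Centring:** the upper bin is within about 1 mm of the lower bin's centre in x and y.
- **Lower bin:** its edges were on the same pixels as before the placing.
- **Surroundings:** no contact force above about 5 N was read, and the capacitor and contactor look unmoved. The nut driver was not in the last pictures.
- **Nuts:** all three were never seen at once. One or two showed once the upper bin was off, and they are hidden in the last view.
- **One failed step:** a final extra retreat move was out of the arm's reach and did not run. The hand was already 120 mm clear.

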